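# Pull the filter plate from the plate reader and show it to the code reader

## Robot

A 6-joint arm with a two-finger parallel gripper is mounted at the origin on the work surface. World frame = base frame: x ahead of the robot, y to its left, z up, the work surface at z = 0. Lengths are in mm, angles in rad, forces in N, time in s.
With the tool pointing down it reaches from about 350 to 775 mm from the base axis. Payload 7.3 kg.
Tool frame: the origin (TCP) lies on the mounting face of the last link; the fingertips stand 178 mm ahead of it and the grasp point (between the pads) lies 159 mm ahead of it; z points along the fingers, y is the line along which they close (so a half turn about z gives the same grasp; the last joint's range is limited). The gripper opens to 92 mm and grips with 3 to 60 N. Pads are 19 mm wide; open, the fingers measure 130 mm over their backs; the gripper's body (75 mm by 190 mm) begins 47 mm behind the grasp point.
Start: joints at [-1.283, 0.342, 1.524, -0, 1.275, -0.146], TCP at [220.688, -476.366, 404.741] pointing down, gripper open.
Joint ranges: [-2.53, 2.53], [-0.77, 2.02], [0.04, 2.7], [-1, 4.14], [0.28, 2.66], [-3.11, 3.11]. Speed limits (rad/s): [2.57, 2.57, 3.14, 3.14, 3.14, 3.14].

## Interface

Orientations are given as [roll, pitch, yaw] about the fixed x, y, z axes, in that order (R = Rz(yaw) Ry(pitch) Rx(roll)).
In Python, from plant import bot, vision gives the robot as it stands. The module is installed in compiled form; this text tells all that it offers.
- The arm moves only by the shell command python3 -m crank FILE, which reads ROWS from the file FILE. ROWS is one flat JSON list of numbers that holds 1 to 5 rows one after another, with no inner brackets; each row has 5 numbers: the finger opening in mm, then dx, dy, dz in mm, then a turn about the tool's z in rad; each row is the pose to reach, as a shift and turn from the pose commanded when the command began, along the tool's axes at that moment; what a row does not reach only later rows make up. A row lasts 1/8 s, in which the tool goes at most 62.5 mm and 0.188 rad, less where a joint would pass 70% of its speed; a pose out of reach is approached as far as the arm can. The fingers move at their own pace and stop on an object; the grip force is fixed at half the most. Time passes only in rows, so rows that do not move let the fingers close. It prints the time, the measured TCP pose, the force, the opening and the grip force at its end. Input that does not fit is refused with a message, and nothing moves.
- bot.get_obs(): the state, without advancing time (a new reading comes with each control period).
- vision.capture(name): name is "side" or "top"; returns a dict with "color" (400x640x3 uint8, red, green, blue), "K" (3x3 intrinsics, pixels), "R" (3x3) and "t" (3): a world point X has camera coordinates R X + t. Camera axes: x right, y down, z forward; pixel columns grow to the right and rows downward; lengths in mm; the calibration is good to about 2 mm. A picture is of the moment at which its call begins. There is no depth.
- bot.close_job(): hands the job in; it is judged then, once.
The state is a dict: "time": time; "joint_positions": joint angles; "dq": joint speeds; "tau": joint torques, N m; "tool_pos": TCP position; "tcp_rot": TCP orientation; "contact_force": force on the tool from outside, world axes, zero at the start; "moment": the same for the moment, N m; "grip_width": finger opening in mm; "finger_force": force on a finger pad.
Only numpy, scipy, OpenCV 4.12 (cv2) and the standard library are available. Lean on these libraries where they do the work, as an engineer would, in place of code of your own. Each camera call takes 0.05 s, during which the arm holds its last target. There are 200 camera calls.

## Task

On the white plate-reader instrument, first turn the selector knob clockwise until it clicks in at the position marked with the long bar, then lift the grey cover flap all the way up and leave it standing open, and draw the framed filter plate up out of its slot by its tab. Hold the plate upright and still, squarely facing the small code reader on the stand, its pane centred on the reader's window and about 80 mm in front of it; finish while still holding it there in the gripper, with the knob left on its mark and the other things on the bench left where they are.

Things in the scene. Friction and masses are not known exactly. Their poses are not given: they have to be found in the camera images.
- device: white plate-reader instrument, 220 (x) x 280 (y) x 120 mm high, fixed. Origin: centre of underside; x runs from its front (robot side) to its back, y to its left. Well under the flap: open at the deck from x -70 to 40, y -10 to 120, floor at z 30 mm; in it two guides, z 30 to 65 mm, form an 11 x 64 mm slot at x -20, y 55 mm
- knob (a joint): selector knob on the deck (device x -45, y -78 mm), rad, growing clockwise seen from above. Sprung detents at 0 (dot), 0.6 (dot), 1.2 (long bar: the wanted one), 1.8 (dot); stops at -0.1 and 1.9. About 0.08 Nm takes it over a hump; let go, it snaps into the nearest detent. Starts in the first or second
- knob_grip (a point): point on the knob's axis 154 mm above the bench, 10 mm below its top: grip here. Black disc of 48 mm with an upright bar 44 long x 14 wide x 32 mm tall along this frame's x, white-marked pointer end to -x. The frame turns with the knob: yaw +0.9 rad from the device at knob 0, -0.3 rad at 1.2
- flap (a joint): cover flap hinge, in rad: 0 shut, 1.7 fully open (stop), grows as the flap's front edge rises and swings back away from the robot. Stiff friction hinge (about 0.11 Nm, flap 0.12 kg): it stays where it is left
- flap_handle (a point): centre of the flap's handle, a level steel bar 10 mm in diameter, 66 mm long between its end posts, along the flap's y axis; its centre is 34 mm above the flap's top face. The frame turns with the flap
- flap_hinge (a point): middle of the hinge line at the flap's rear edge, along the device's y (at device x 50, y 55, z 120.5 mm). The flap is a grey plate 130 (x) x 145 (y) x 6 mm reaching from here to the device's front; shut, the handle is 118 mm in front of the hinge and 40 mm above it
- filter: filter plate: aluminium frame 8 thick (x) x 60 wide (y) x 62 mm tall with a grey pane, and on top a tab 10 thick x 32 wide x 20 mm tall; 0.08 to 0.15 kg. Origin: centre of underside; z up. Starts under the flap, standing in the slot on the well's floor, faces to the device's front and back, top 8 mm below the deck
- filter_tab (a point): middle of the tab, 72 mm above the plate's underside
- filter_window (a point): middle of the pane, 31 mm above the plate's underside
- reader: code reader, fixed: white head 75 (x) x 66 (y) x 56 mm high on a column, on a foot 100 x 90 mm. The dark window faces this frame's -x. Origin: on the bench straight below the window; head from z 122 to 178 mm, x 0 to 75 mm, foot from x -15 to 85 mm
- reader_window (a point): middle of the code reader's window, 150 mm above the bench, on the head's front face; the window looks along -x of this frame
- timer: bystander: white timer lying on the device's deck behind the knob, 50 x 65 x 22 mm, origin centre of underside
- beaker: bystander: clear cup beside the code reader, 56 mm wide, 70 mm high, origin centre of underside
- tube_rack: bystander: small tube rack, 120 x 45 mm, 47 mm high with its tubes, between device and code reader; origin centre of underside
- bottle: bystander: amber bottle, 52 mm wide, 110 mm high, behind the tube rack; origin centre of underside
- tip_box: bystander: white tip box 120 x 85 x 66 mm on the left; origin centre of underside
- pcr_box: bystander: red tube box 120 x 85 x 66 mm on the right; origin centre of underside
Mind the look-alikes: they are no part of the job. What is shaped like the reader but brown is not meant.

How it is judged:
By the outcome, as a careful person would: the job done as asked, in the order asked, and still so for the second after the job is handed in, while the arm keeps its last pose, push and grip.
It also fails if it takes over 64 s, if anything falls off the work surface, if the arm or the gripper's body presses on something with over 40 N, if the wrist force passes 120 N, or if a joint passes its speed limit or range.

## Working session

There is one attempt and no reset: what is moved stays moved. The work goes in short steps, Python scripts to look and compute and a shell command to move; the robot and the scene stay as the last step left them, time stands still between calls to the robot, and variables do not carry over. Pictures are saved under pics/ and viewed, at most 10 in all, crops included, and the job is handed in when it is done.

```bash
mkdir -p pics; python3 - <<'E'
from plant import bot, vision
import cv2,pickle
d={}
for n in("top","side"):
    c=vision.capture(n);d[n]=c
    cv2.imwrite(f"pics/{n}0.png",c["color"][:,:,::-1]);print(n,c["K"].tolist(),c["R"].round(4).tolist(),c["t"].round(1).tolist())
pickle.dump(d,open("cap0.pkl","wb"))
print(bot.get_obs())
E
```

```text
top [[512.2179924970139, 0.0, 321.12982659313803], [0.0, 512.2179924970139, 206.85814442872726], [0.0, 0.0, 1.0]] [[0.0072, -1.0, -0.004], [-0.9897, -0.0066, -0.1427], [0.1426, 0.005, -0.9898]] [8.8, 541.9, 1607.6]
side [[379.8781798561112, 0.0, 316.4971432771912], [0.0, 379.8781798561112, 198.77739155333765], [0.0, 0.0, 1.0]] [[-1.0, 0.0058, -0.003], [0.0063, 0.7573, -0.653], [-0.0015, -0.653, -0.7573]] [492.8, 81.4, 1338.6]
{'time': 0.1, 'joint_positions': array([-1.28298598e+00,  3.42654648e-01,  1.52490974e+00, -2.32905448e-07,
        1.27543268e+00, -1.46009991e-01]), 'dq': array([ 0.00307508, -0.001507  , -0.00242891, -0.00041896, -0.0012854 ,
       -0.00071429]), 'tau': array([ 1.97742040e-03, -4.32001948e+01, -2.44694352e+01,  7.18823285e-02,
        5.26106742e-02, -2.09365214e-05]), 'tool_pos': array([ 220.65938224, -476.24311605,  404.11757129]), 'tcp_rot': array([-3.14020316e+00, -2.04109300e-04,  4.33820263e-01]), 'contact_force': array([-0.07507413, -0.54532433,  0.51395576]), 'moment': array([0.00696187, 0.00890068, 0.07158607]), 'finger_force': 0.0, 'grip_width': 91.94119767112893}
```

View pics/top0.png

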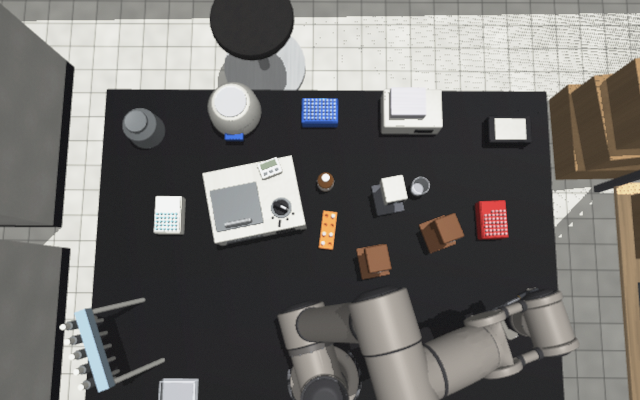

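View pics/side0.png

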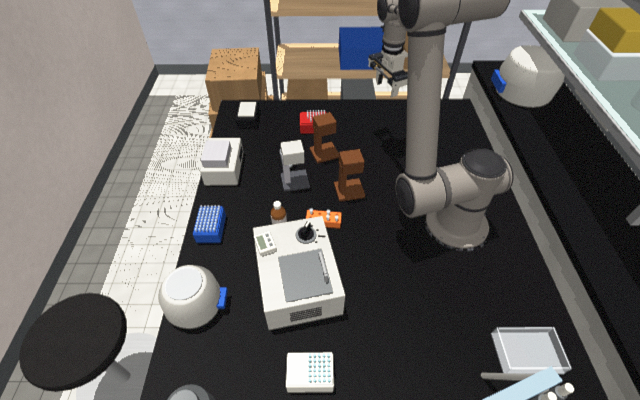

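Overview: the device is at top (255,200), side (298,270). Reader candidates are white at top (393,190) / side (292,165), brown at top (375,262) and (442,232). The white one fits, because the brown ones are excluded by the task. I'll confirm this in an enlarged crop.

```bash
python3 - <<'E'
import cv2,pickle,numpy as np
d=pickle.load(open("cap0.pkl","rb"))
def p(n,x,y,w=128,h=96):
    c=d[n]["color"][y:y+h,x:x+w,::-1];return cv2.resize(c,(400,300),interpolation=cv2.INTER_CUBIC)
a=np.vstack([np.hstack([p("top",192,152),p("side",240,216,)]),np.hstack([p("top",360,165,64,48),p("side",262,130,88,66)])])
cv2.imwrite("pics/crop1.png",a)
E
```

```text
(no output)
```

View pics/crop1.png

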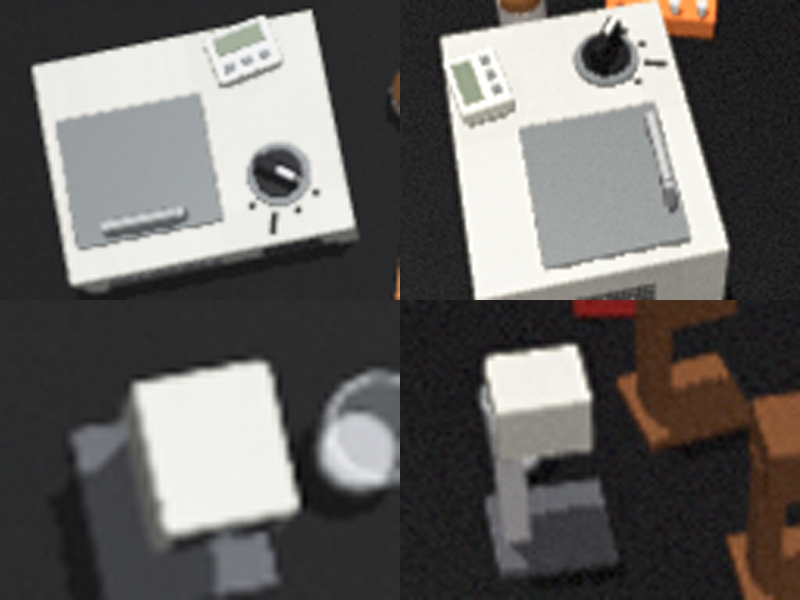

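```bash
cat > h.py <<'E'
import numpy as np,cv2,pickle
from scipy.optimize import least_squares
d=pickle.load(open("cap0.pkl","rb"))
def proj(n,X):
    c=d[n];q=np.atleast_2d(X)@c["R"].T+c["t"];q=q@c["K"].T;return q[:,:2]/q[:,2:]
def place(p,L):
    x,y,a=p;L=np.atleast_2d(np.array(L,float));c,s=np.cos(a),np.sin(a)
    return np.c_[x+c*L[:,0]-s*L[:,1],y+s*L[:,0]+c*L[:,1],L[:,2]]
def un(P,off,s): return (np.array(P,float)+.5)/s-.5+off
E
cat > fit.py <<'E'
from h import *
def fit(obs,p0,name):
    f=lambda p:np.concatenate([(proj(n,place(p,L))-u) for n,L,u in obs]).ravel()
    r=least_squares(f,p0,loss="soft_l1");print(name,r.x.round(3));print(f(r.x).reshape(-1,2).round(1).tolist());return r.x
S=3.125
dev=fit([("top",[[110,140,120],[110,-140,120],[-110,-140,120],[-110,140,120]],un([[32,66],[312,10],[357,240],[72,285]],(192,152),S)),
 ("side",[[110,-140,120],[-110,-140,120],[-110,140,120]],un([[42,36],[258,2],[328,245]],(240,216),S)),
 ("top",[[50,127.5,126],[50,-17.5,126],[-80,-17.5,126],[-80,127.5,126]],un([[57,120],[200,95],[222,222],[78,248]],(192,152),S)),
 ("side",[[50,-17.5,126],[-80,-17.5,126],[-80,127.5,126],[50,127.5,126]],un([[120,127],[255,104],[290,243],[145,268]],(240,216),S))],[600,150,.16],"dev")
T=[[75,33,178],[75,-33,178],[0,-33,178],[0,33,178]]
rd=fit([("top",T,un([[133,82],[268,62],[298,215],[160,235]],(360,165),6.25)),
 ("side",[[75,-33,178],[0,-33,178],[0,33,178],[75,33,178],[0,33,122],[75,33,122]],un([[87,55],[177,45],[192,97],[97,108],[192,152],[97,160]],(262,130),400/88))],[600,-200,.19],"reader")
pickle.dump((dev,rd),open("fit.pkl","wb"))
for n in d:print(n,"cam",(-d[n]["R"].T@d[n]["t"]).round())
for k,p in dict(knob=[-45,-78,154],handle=[-68,55,160.5],hopen=[50+55.3,55,232],tab=[-20,55,102]).items():
    w=place(dev,p)[0];print(k,w.round(1),np.hypot(*w[:2]).round(),[proj(n,w)[0].round(1).tolist() for n in d])
w=place(rd,[-80,0,150])[0];print("goal",w.round(1),np.hypot(*w[:2]))
# overlays: device knob hypotheses, reader window hypotheses
ov={}
sc=6
for n in d: ov[n]=cv2.resize(np.ascontiguousarray(d[n]["color"][:,:,::-1]),None,fx=sc,fy=sc,interpolation=cv2.INTER_CUBIC)
def line(n,L,p,col):
    u=((proj(n,place(p,L))+.5)*sc-.5).round().astype(int);cv2.polylines(ov[n],[u],False,col,1)
for n in d:
    line(n,[[-15,45,0],[-15,-45,0],[85,-45,0],[85,45,0],[-15,45,0]],rd,(0,255,0))
    line(n,[[0,33,122],[0,-33,122],[0,-33,178],[0,33,178],[0,33,122]],rd,(0,0,255))
    line(n,[[75,33,122],[75,-33,122],[75,-33,178],[75,33,178],[75,33,122]],rd,(255,0,0))
    for k,col in((0,(0,0,255)),(.6,(0,255,0))):
        kp=np.r_[place(dev,[-45,-78,0])[0,:2],dev[2]+.9-k]
        line(n,[[-22,7,164],[-22,-7,164],[22,-7,164],[22,7,164],[-22,7,164]],kp,col)
def cr(n,x,y,w,h):return cv2.resize(ov[n][int(y*sc):int((y+h)*sc),int(x*sc):int((x+w)*sc)],(400,300))
cv2.imwrite("pics/ov1.png",np.vstack([np.hstack([cr("top",260,185,48,36),cr("side",285,215,48,36)]),np.hstack([cr("top",362,168,64,48),cr("side",264,132,68,51+10)])]))
E
python3 fit.py
```

```text
dev [5.82939e+02 1.65414e+02 2.45000e-01]
[[17.4, -6.8], [15.9, -9.7], [18.2, -15.1], [19.7, -7.9], [-9.1, -12.6], [-11.1, -14.9], [-9.7, -19.2], [17.1, -6.8], [17.4, -9.8], [19.9, -9.7], [19.4, -6.8], [-9.1, -15.8], [-10.1, -17.3], [-9.0, -21.1], [-8.2, -18.7]]
reader [ 5.41203e+02 -2.08966e+02  1.62000e-01]
[[-0.1, 0.1], [0.3, -0.1], [-0.0, 0.1], [-0.0, 0.3], [-0.6, -0.4], [0.4, -0.6], [-0.2, 0.3], [-0.8, 0.4], [0.2, -0.1], [0.3, 0.6]]
top cam [ 307.    4. 1669.]
side cam [ 494.  810. 1068.]
knob [558.2  78.8 154. ] 564.0 [[298.9, 195.8], [295.2, 213.1]]
handle [503.6 202.3 160.5] 543.0 [[257.0, 213.3], [312.9, 245.4]]
hopen [671.7 244.3 232. ] 715.0 [[240.7, 152.1], [249.0, 244.0]]
tab [550.2 213.9 102. ] 590.0 [[256.0, 200.8], [297.4, 259.9]]
goal [ 462.2 -221.9  150. ] 512.7373746028155
```

View pics/ov1.png

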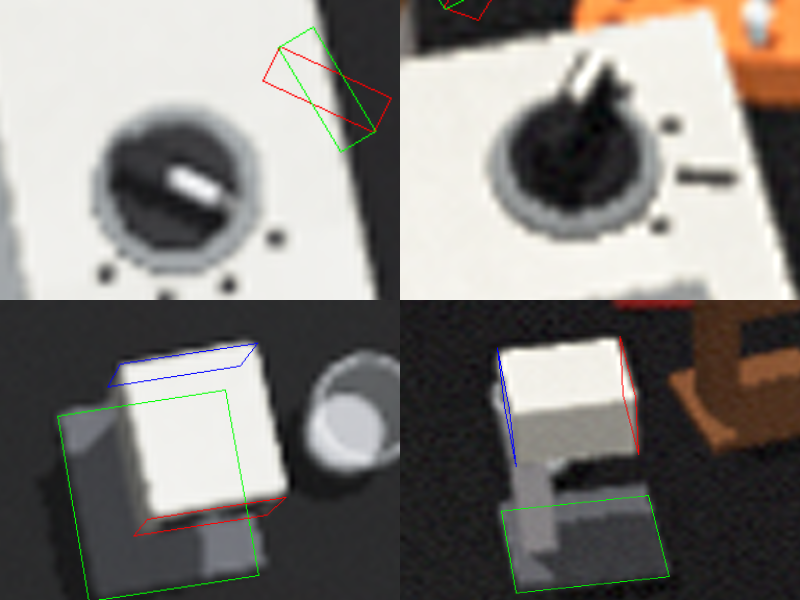

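The reader fits to within 0.6 px. The column sits at the far end, and the top view shows the dark window strip at the front edge, so the window faces the robot. The pointer is on the first dot. The device fit landed in a bad local minimum, so I'll redo it with a linear loss.

```bash
sed -i 's/,loss="soft_l1"//; s/\[600,150,.16\]/[620,230,.16]/; s/ov1.png/ov2.png/' fit.py; sed -i 's/cr("side",264,132,68,51+10)/cr("top",222,196,40,30)/' fit.py; python3 fit.py
```

```text
dev [5.53447e+02 2.20746e+02 1.97000e-01]
[[0.5, -0.0], [0.1, 1.2], [-1.3, -3.1], [-1.0, -0.1], [0.3, -0.4], [0.5, -0.8], [0.0, 1.1], [-0.9, 0.4], [0.0, -0.4], [0.3, 0.4], [-0.9, 1.0], [-0.2, -0.8], [0.4, -1.1], [0.4, -1.4], [-0.8, -0.3]]
reader [ 5.41134e+02 -2.08977e+02  1.62000e-01]
[[-0.1, 0.1], [0.3, -0.1], [-0.0, 0.1], [-0.0, 0.4], [-0.6, -0.4], [0.4, -0.6], [-0.2, 0.3], [-0.8, 0.4], [0.3, -0.1], [0.3, 0.6]]
top cam [ 307.    4. 1669.]
side cam [ 494.  810. 1068.]
knob [524.6 135.5 154. ] 542.0 [[279.8, 206.8], [306.0, 227.9]]
handle [476.  261.4 160.5] 543.0 [[236.8, 222.4], [323.0, 263.3]]
hopen [646.  295.3 232. ] 710.0 [[222.7, 160.7], [256.9, 260.6]]
tab [523.1 270.8 102. ] 589.0 [[237.4, 209.4], [306.3, 277.0]]
goal [ 462.2 -221.9  150. ] 512.6869261664248
```

View pics/ov2.png

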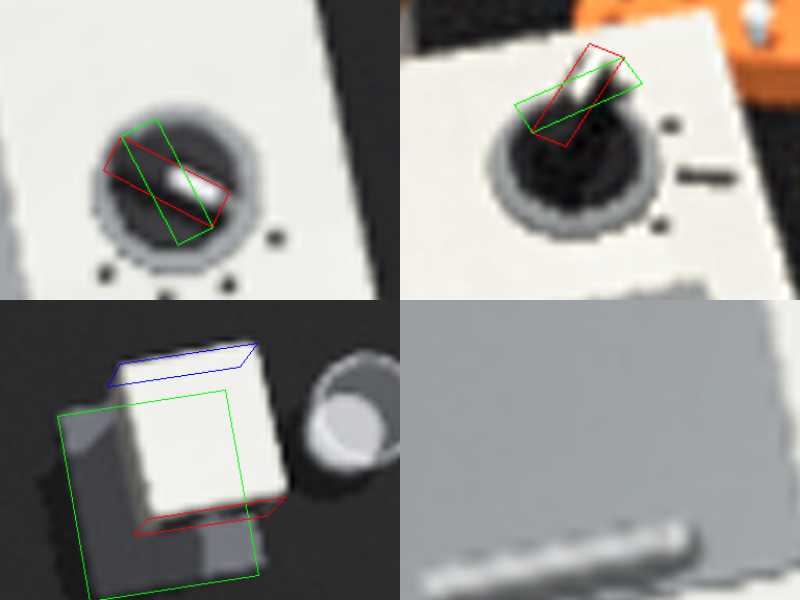

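```bash
cat > fit2.py <<'E'
from h import *
_,rd=pickle.load(open("fit.pkl","rb"));S=3.125
obs=[("top",[[110,140,120],[110,-140,120]],un([[32,66],[312,10]],(192,152),S)),
 ("side",[[110,-140,120],[-110,-140,120],[-110,140,120]],un([[42,36],[258,2],[328,245]],(240,216),S)),
 ("top",[[50,127.5,126],[50,-17.5,126],[-80,-17.5,126],[-80,127.5,126]],un([[57,120],[200,95],[222,222],[78,248]],(192,152),S)),
 ("side",[[50,-17.5,126],[-80,-17.5,126],[-80,127.5,126],[50,127.5,126]],un([[120,127],[255,104],[290,243],[145,268]],(240,216),S)),
 ("top",[[-68,55,160.5]],np.array([[237.4,221.5]]))]
f=lambda p:np.concatenate([(proj(n,place(p,L))-u) for n,L,u in obs]).ravel()
r=least_squares(f,[553,220,.19],loss="soft_l1");dev=r.x;print(dev,f(dev).reshape(-1,2).round(1).tolist())
# knob grey ring in top view (panel ov2: scale 400/48, off 260,185): centre ~ (176,188)
print("ring top px",un([[176,188]],(260,185),400/48),proj("top",place(dev,[-45,-78,122])))
print("ring side px",un([[175,155]],(285,215),400/48),proj("side",place(dev,[-45,-78,124])))
pickle.dump((dev,rd),open("fit.pkl","wb"))
for k,p in dict(knob=[-45,-78,154],handle=[-68,55,160.5],tab=[-20,55,102],hinge=[50,55,120.5]).items():
    w=place(dev,p)[0];print(k,w.round(1))
E
python3 fit2.py
```

```text
[5.54436243e+02 2.21164654e+02 2.01369940e-01] [[0.2, -0.1], [-0.3, 0.7], [-0.2, -0.1], [-0.0, -0.8], [-0.1, 1.0], [-1.1, 0.3], [-0.2, -0.7], [0.3, -0.0], [-0.8, 0.9], [-0.6, -0.6], [-0.0, -1.1], [0.2, -1.4], [-1.0, -0.1], [-0.6, 0.6]]
ring top px [[280.68 207.12]] [[280.60034223 207.84065208]]
ring side px [[305.56 233.16]] [[305.73391171 233.82288778]]
knob [525.9 135.7 154. ]
handle [476.8 261.5 160.5]
tab [523.8 271.1 102. ]
hinge [592.4 285.1 120.5]
```

```bash
cat > go.py <<'E'
# usage: go.py x y z yaw  (grasp point target) -> shift in tool axes, turn
import sys,numpy as np
from plant import bot
o=bot.get_obs();p=o["tool_pos"]-[0,0,159];y=o["tcp_rot"][2];t=np.array(list(map(float,sys.argv[1:4])));e=t-p
c,s=np.cos(y),np.sin(y);turn=(y-float(sys.argv[4])+np.pi)%(2*np.pi)-np.pi
print("t",round(o["time"],2),"gp",p.round(1),"yaw",y.round(3),"d",(round(c*e[0]+s*e[1],1),round(s*e[0]-c*e[1],1),round(-e[2],1)),"turn",turn.round(3),"F",o["contact_force"].round(1),"w",o["grip_width"].round(1),"ff",round(o["finger_force"],1))
E
python3 go.py 527 135 230 1.10
```

```text
Traceback (most recent call last):
  File "go.py", line 6, in <module>
    print("t",round(o["time"],2),"gp",p.round(1),"yaw",y.round(3),"d",(round(c*e[0]+s*e[1],1),round(s*e[0]-c*e[1],1),round(-e[2],1)),"turn",turn.round(3),"F",o["contact_force"].round(1),"w",o["grip_width"].round(1),"ff",round(o["finger_force"],1))
                                                                                                                                                                                              ^^^^^^^^^^^^^^^^^^^^^
AttributeError: 'float' object has no attribute 'round'
```

```bash
sed -i 's/o\["grip_width"\].round(1)/round(o["grip_width"],1)/' go.py; python3 go.py 527 135 230 1.10
```

```text
t 0.1 gp [ 220.7 -476.2  245.1] yaw 0.434 d (np.float64(534.9), np.float64(-425.9), np.float64(15.1)) turn -0.666 F [-0.1 -0.5  0.5] w 91.9 ff 0.0
```

```bash
echo '[92,240,-191,0,0,92,240,-191,0,0,92,240,-191,0,0,92,240,-191,0,0,92,240,-191,0,0]' > mv.in && python3 -m crank mv.in; echo '[50,240,-191,0,0,50,240,-191,0,0,50,240,-191,0,0,50,240,-191,0,0,50,240,-191,0,0]' > mv.in && python3 -m crank mv.in; python3 go.py 527 135 230 1.10
```

```text
time: 0.72
tool_pos: [358.6, -200.2, 404.6]
tcp_rot: [-3.141, -0.0, 0.434]
contact_force: [-0.3, -0.3, -0.1]
grip_width: 91.7
finger_force: 0.0
time: 1.35
tool_pos: [496.2, 74.2, 404.5]
tcp_rot: [3.142, 0.0, 0.435]
contact_force: [1.3, 0.2, 0.6]
grip_width: 50.6
finger_force: 0.0
t 1.35 gp [496.2  74.2 245.5] yaw 0.435 d (np.float64(53.5), np.float64(-42.1), np.float64(15.5)) turn -0.665 F [1.3 0.2 0.6] w 50.6 ff 0.0
```

```bash
echo '[44,53.5,-42,15,-0.665,44,53.5,-42,15,-0.665,44,53.5,-42,15,-0.665,44,53.5,-42,15,-0.665,44,53.5,-42,15,-0.665]' > mv.in && python3 -m crank mv.in | head -1;  python3 go.py 527 135 156 1.10
python3 - <<'E'
from plant import vision
import cv2,numpy as np
a=vision.capture("top")["color"][170:230,240:320,::-1];b=vision.capture("side")["color"][190:250,265:345,::-1]
cv2.imwrite("pics/k1.png",np.hstack([cv2.resize(i,(400,300),interpolation=2) for i in(a,b)]))
E
```

```text
time: 1.98
t 1.98 gp [526.5 132.7 230.3] yaw 1.098 d (np.float64(2.3), np.float64(-0.6), np.float64(74.3)) turn -0.002 F [-0.4  1.4  0.9] w 44.1 ff 0.0
```

View pics/k1.png

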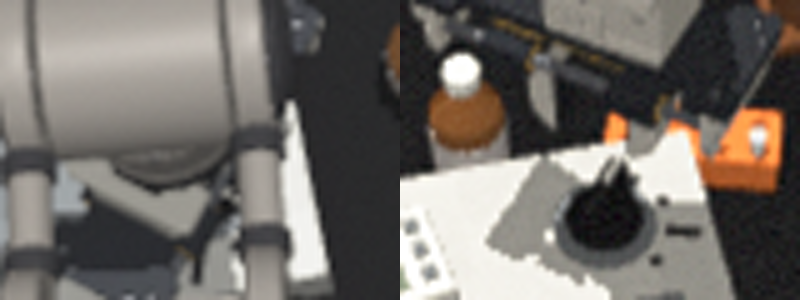

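The side view shows the open fingers above and around the knob, with no obstruction. The top view is blocked by the arm. Descending and gripping.

```bash
echo '[44,2,-0.5,40,0,44,2,-0.5,74,0,44,2,-0.5,74,0]' > mv.in && python3 -m crank mv.in; echo '[8,0,0,0,0,8,0,0,0,0,8,0,0,0,0,8,0,0,0,0,8,0,0,0,0]' > mv.in && python3 -m crank mv.in; python3 go.py 527 135 156 -0.1
```

```text
time: 2.45
tool_pos: [526.9, 134.5, 314.4]
tcp_rot: [-3.14, 0.001, 1.097]
contact_force: [-0.4, 0.5, -0.7]
grip_width: 44.1
finger_force: 0.0
time: 3.08
tool_pos: [526.6, 134.9, 316.1]
tcp_rot: [-3.141, 0.0, 1.099]
contact_force: [-3.8, 2.7, 5.7]
grip_width: 14.0
finger_force: 30.0
t 3.08 gp [526.6 134.9 157.1] yaw 1.099 d (np.float64(0.3), np.float64(0.3), np.float64(1.1)) turn 1.199 F [-3.8  2.7  5.7] w 14.0 ff 30.0
```

```bash
echo '[8,0,0,0,0.15,8,0,0,0,0.3,8,0,0,0,0.45,8,0,0,0,0.6,8,0,0,0,0.6]' > mv.in && python3 -m crank mv.in; echo '[8,0,0,0,0.15,8,0,0,0,0.3,8,0,0,0,0.45,8,0,0,0,0.6,8,0,0,0,0.6]' > mv.in && python3 -m crank mv.in; python3 - <<'E'
from plant import bot;print(bot.get_obs()["moment"])
E
```

```text
time: 3.7
tool_pos: [526.5, 134.9, 316.0]
tcp_rot: [-3.141, 0.001, 0.497]
contact_force: [-5.5, 1.8, 5.7]
grip_width: 13.8
finger_force: 30.0
time: 4.32
tool_pos: [526.5, 134.9, 316.1]
tcp_rot: [-3.141, 0.001, -0.103]
contact_force: [-5.1, 1.6, 5.7]
grip_width: 13.7
finger_force: 30.0
[ 0.51908801  0.90057896 -0.03591074]
```

```bash
echo '[44,0,0,0,0,44,0,0,0,0,44,0,0,-60,0,44,0,0,-100,0,44,0,0,-100,0]' > mv.in && python3 -m crank mv.in; python3 go.py 476.8 261.5 235 1.772
python3 - <<'E'
import numpy as np
h=np.array([592.4,285.1,120.5]);a=.2014
for q in(0,.3,.6,.9,1.2,1.45,1.6,1.7):
    b=.327+q;r=124.6;dx=-r*np.cos(b)
    print(q,(118+dx).round(1),(r*np.sin(b)-40).round(1))
E
```

```text
time: 4.95
tool_pos: [527.6, 134.5, 419.1]
tcp_rot: [-3.14, -0.008, -0.101]
contact_force: [-0.8, 0.6, -0.5]
grip_width: 43.9
finger_force: 0.0
t 4.95 gp [527.6 134.5 260.1] yaw -0.101 d (np.float64(-63.4), np.float64(-121.2), np.float64(25.1)) turn -1.873 F [-0.8  0.6 -0.5] w 43.9 ff 0.0
0 0.0 0.0
0.3 17.1 33.1
0.6 43.2 59.7
0.9 76.0 77.3
1.2 112.5 84.5
1.45 143.5 82.0
1.6 161.5 76.8
1.7 172.9 71.9
```

```bash
echo '[40,-63,-121,20,-0.93,40,-63,-121,20,-0.93,40,-63,-121,20,-0.93,40,-63,-121,20,-0.93,40,-63,-121,20,-0.93]' > mv.in && python3 -m crank mv.in|head -1; echo '[40,0,0,0,-0.94,40,0,0,0,-0.94,40,0,0,0,-0.94,40,0,0,0,-0.94,40,0,0,0,-0.94]' > mv.in && python3 -m crank mv.in|head -1; echo '[40,0,0,0,0]' > mv.in && python3 -m crank mv.in|head -1; python3 go.py 477 261.5 164 1.772
python3 - <<'E'
from plant import vision
import cv2,numpy as np
a=vision.capture("top")["color"][170:254,215:327,::-1];b=vision.capture("side")["color"][190:295,240:380,::-1]
cv2.imwrite("pics/k2.png",np.hstack([cv2.resize(i,(400,300),interpolation=2) for i in(a,b)]))
E
```

```text
time: 5.58
time: 6.2
time: 6.32
t 6.33 gp [476.6 261.2 235.5] yaw 1.764 d (np.float64(0.2), np.float64(0.5), np.float64(71.5)) turn -0.008 F [ 1.2 -0.6 -0.1] w 40.4 ff 0.0
```

View pics/k2.png

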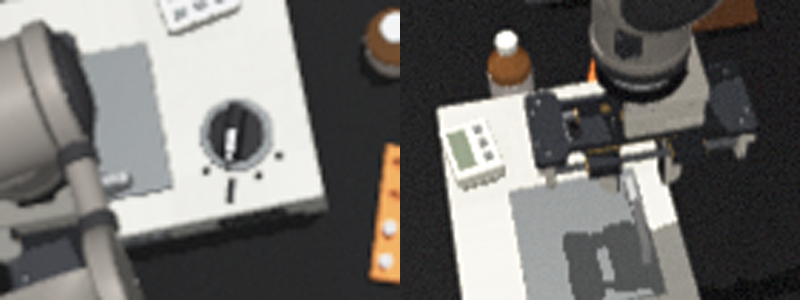

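Knob pointer sits on the long bar (crop 230,150 vs mark 231,190). The gripper is lined up over the handle. Descending to grip it.

```bash
echo '[40,0,0.5,40,-0.008,40,0,0.5,71,-0.008,40,0,0.5,71,-0.008,40,0,0.5,71,-0.008]' > mv.in && python3 -m crank mv.in; echo '[5,0,0,0,0,5,0,0,0,0,5,0,0,0,0,5,0,0,0,0,5,0,0,0,0]' > mv.in && python3 -m crank mv.in; python3 go.py 477 261.5 164 1.772
```

```text
time: 6.92
tool_pos: [477.5, 261.6, 325.7]
tcp_rot: [3.14, -0.0, 1.773]
contact_force: [0.9, -0.3, -0.1]
grip_width: 39.9
finger_force: 0.0
time: 7.55
tool_pos: [476.8, 261.4, 324.7]
tcp_rot: [-3.141, 0.0, 1.774]
contact_force: [-3.8, 0.2, 0.9]
grip_width: 9.2
finger_force: 30.0
t 7.55 gp [476.8 261.4 165.7] yaw 1.774 d (np.float64(0.0), np.float64(0.2), np.float64(1.7)) turn 0.002 F [-3.8  0.2  0.9] w 9.2 ff 30.0
```

```bash
echo '[5,0,7,-17,0,5,0,17,-33,0,5,0,29,-47.5,0,5,0,43,-60,0,5,0,43,-60,0]' > mv.in && python3 -m crank mv.in; python3 go.py 477 261.5 164 1.772
```

```text
time: 8.18
tool_pos: [519.2, 270.3, 385.9]
tcp_rot: [3.141, -0.0, 1.774]
contact_force: [-6.4, -1.9, 7.4]
grip_width: 9.0
finger_force: 30.0
t 8.18 gp [519.2 270.3 226.9] yaw 1.774 d (np.float64(-0.1), np.float64(-43.1), np.float64(62.9)) turn 0.002 F [-6.4 -1.9  7.4] w 9.0 ff 30.0
```

```bash
echo '[5,0,16,-9.5,0,5,0,33,-17,0,5,0,51,-22,0,5,0,69.5,-24.5,0,5,0,69.5,-24.5,0]' > mv.in && python3 -m crank mv.in; echo '[5,0,16,0.5,0,5,0,31,2.5,0,5,0,40,4.5,0,5,0,49,7.7,0,5,0,49,7.7,0]' > mv.in && python3 -m crank mv.in; python3 go.py 477 261.5 164 1.772
python3 - <<'E'
from plant import vision
import cv2,numpy as np
a=vision.capture("top")["color"][140:230,205:325,::-1];b=vision.capture("side")["color"][170:275,230:370,::-1]
cv2.imwrite("pics/k3.png",np.hstack([cv2.resize(i,(400,300),interpolation=2) for i in(a,b)]))
E
```

```text
time: 8.8
tool_pos: [588.0, 284.3, 409.6]
tcp_rot: [3.139, -0.0, 1.774]
contact_force: [-0.3, 0.2, 3.9]
grip_width: 8.9
finger_force: 30.0
time: 9.43
tool_pos: [635.7, 294.2, 400.9]
tcp_rot: [3.141, 0.0, 1.774]
contact_force: [0.7, 0.3, 0.1]
grip_width: 9.0
finger_force: 30.0
t 9.43 gp [635.7 294.2 241.9] yaw 1.774 d (np.float64(0.0), np.float64(-162.0), np.float64(77.9)) turn 0.002 F [0.7 0.3 0.1] w 9.0 ff 30.0
```

View pics/k3.png

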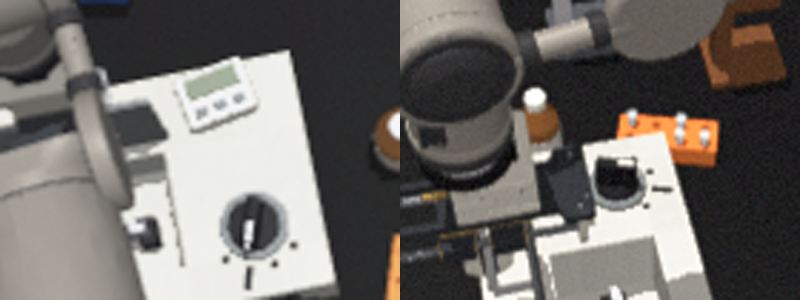

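The flap is up at about 1.6 rad, the well is exposed and the knob is on its bar. Pressing gently to the stop.

```bash
echo '[5,0,6,2.5,0,5,0,11.5,5,0,5,0,11.5,5,0]' > mv.in && python3 -m crank mv.in; echo '[5,0,3,1.5,0,5,0,3,1.5,0]' > mv.in && python3 -m crank mv.in
```

```text
time: 9.9
tool_pos: [646.0, 296.4, 396.6]
tcp_rot: [-3.138, 0.0, 1.775]
contact_force: [-8.1, -1.8, 3.3]
grip_width: 8.9
finger_force: 30.0
time: 10.15
tool_pos: [647.2, 296.8, 396.4]
tcp_rot: [-3.133, 0.001, 1.775]
contact_force: [-21.2, -6.3, 12.8]
grip_width: 8.8
finger_force: 30.0
```

```bash
echo '[15,0,0,0,0,15,0,0,0,0,15,0,2,0,0]' > mv.in && python3 -m crank mv.in; echo '[15,0,1,-10,0,15,0,2,-25,0,15,0,3,-50,0,15,0,3,-90,0,15,0,3,-90,0]' > mv.in && python3 -m crank mv.in; python3 go.py 523.8 271.1 240 0.2014
```

```text
time: 10.52
tool_pos: [649.6, 297.2, 396.5]
tcp_rot: [-3.135, 0.001, 1.775]
contact_force: [-20.8, -7.4, 11.9]
grip_width: 15.0
finger_force: 10.9
time: 11.15
tool_pos: [654.6, 297.9, 489.3]
tcp_rot: [3.132, -0.001, 1.774]
contact_force: [-0.5, 0.0, -0.2]
grip_width: 15.0
finger_force: 0.0
t 11.15 gp [654.6 297.9 330.3] yaw 1.774 d (np.float64(0.1), np.float64(-133.5), np.float64(90.3)) turn 1.573 F [-0.5  0.  -0.2] w 15.0 ff 0.0
```

```bash
echo '[50,0,-60,0,0.18,50,0,-120,0,0.36,50,0,-133.5,0,0.54,50,0,-133.5,0,0.72,50,0,-133.5,0,0.78]' > mv.in && python3 -m crank mv.in|head -1; echo '[60,0,0,0,0.79,60,0,0,0,0.79,60,0,0,0,0.79,60,0,0,0,0.79,60,0,0,0,0.79]' > mv.in && python3 -m crank mv.in|head -1;echo '[50,0,0,60,0,50,0,0,60,0]' > mv.in && python3 -m crank mv.in|head -1; python3 go.py 523.8 271.1 115 0.2014
python3 - <<'E'
from plant import vision
import cv2,numpy as np,pickle
import h
A=vision.capture("top");B=vision.capture("side");pickle.dump((A,B),open("cap1.pkl","wb"))
a=A["color"][160:235,215:315,::-1];b=B["color"][200:305,240:380,::-1]
cv2.imwrite("pics/k4.png",np.hstack([cv2.resize(i,(400,300),interpolation=2) for i in(a,b)]))
dev,_=pickle.load(open("fit.pkl","rb"))
print(h.proj("side",h.place(dev,[[-20,39,112],[-20,71,112],[-20,25,92],[-20,85,92]])).round(1).tolist())
E
```

```text
time: 11.78
time: 12.4
time: 12.65
t 12.65 gp [522.8 270.6 261. ] yaw 0.204 d (np.float64(1.0), np.float64(-0.3), np.float64(146.0)) turn 0.003 F [-0.9  0.  -0.2] w 50.5 ff 0.0
[[304.9, 270.5], [307.0, 280.3], [304.2, 269.8], [308.1, 288.1]]
```

View pics/k4.png

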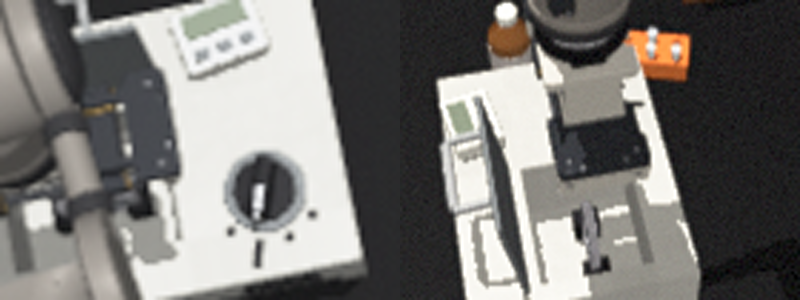

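```bash
python3 - <<'E'
import pickle,cv2,numpy as np,h
A,B=pickle.load(open("cap1.pkl","rb"))
g=cv2.cvtColor(B["color"],cv2.COLOR_RGB2GRAY)
print("u",list(range(296,320)))
for v in range(264,300):print(v,*["%3d"%x for x in g[v,296:320]])
dev,_=pickle.load(open("fit.pkl","rb"))
print(h.proj("side",h.place(dev,[[-15,39,112],[-25,39,112],[-25,71,112],[-15,71,112],[-15,71,92],[-25,71,92],[-16,85,92],[-24,85,92],[-24,25,92]])).round(1).tolist())
E
```

```text
u [296, 297, 298, 299, 300, 301, 302, 303, 304, 305, 306, 307, 308, 309, 310, 311, 312, 313, 314, 315, 316, 317, 318, 319]
264 138 129 113 105 118 135 143 146 144 142 147 142 145 141 143 142 146 142 146 141 146 143 139 129
265 142 142 123 114 118 140 144 146 143 146 143 144 144 143 143 141 144 143 142 142 145 141 133 114
266 147 140 137 135 131 144 145 140 142 141 146 141 141 139 141 140 142 145 141 143 148 143 133 109
267 148 139 144 141 138 144 141 143 138 141 146 140 141 143 143 139 140 142 144 143 142 142 133 107
268 147 141 140 141 142 143 136 139 143 141 143 141 139 140 141 143 142 140 143 143 146 144 142 112
269 141 136 135 141 136 139 139 140 140 141 141 141 142 145 142 144 147 144 144 147 147 150 147 115
270 141 141 137 138 140 139 141 140 137 136 129 140 149 144 150 148 145 147 146 148 141 147 146 124
271 137 139 141 142 144 145 143 128 148 151 133 133 143 148 150 149 145 143 143 158 153 159 158 147
272 142 141 144 146 149 150 140 111 141 142 132 101  90 143 150 149 159 155 168 232 235 236 237 236
273 146 148 147 145 117  97  90  80 142 138 132 101  50 127 159 170 234 238 2
[... 2067 characters left out ...]
 44  75  61  47  32  43  40  69 146 148 147 142 148 145
295 244 245 244 245 245 244 247 251  99  52  53  58  73  75  82 129 131 131 145 147 147 143 142 146
296 244 243 244 245 245 244 246 248 157 144 117 129 139 135 136 151 147 148 146 147 146 144 146 141
297 244 245 245 245 246 245 248 250 242 241 153 148 152 152 150 149 150 148 147 147 142 145 145 145
298 245 247 247 246 247 247 248 248 251 252 164 148 149 151 153 152 149 150 145 145 147 146 146 146
299 247 247 247 247 247 247 247 247 250 252 161 144 150 150 151 149 147 151 147 145 145 144 145 145
[[303.2, 270.8], [306.6, 270.2], [308.8, 280.0], [305.3, 280.6], [305.5, 284.1], [308.9, 283.4], [306.7, 288.4], [309.5, 287.9], [305.6, 269.6]]
```

Pixel profile agrees with the predicted tab (u 304–309, v 270–283) to within about 1 px. Descending in steps.

```bash
echo '[50,1,0,50,0,50,1,0,100,0,50,1,0,130,0,50,1,0,147,0,50,1,0,147,0]' > mv.in && python3 -m crank mv.in; echo '[20,0,0,0,0,20,0,0,0,0,20,0,0,0,0,20,0,0,0,0]' > mv.in && python3 -m crank mv.in;python3 go.py 523.8 271.1 115 0.2014
```

```text
time: 13.38
tool_pos: [525.2, 271.4, 278.7]
tcp_rot: [-3.142, -0.001, 0.204]
contact_force: [0.8, -0.5, -0.0]
grip_width: 50.1
finger_force: 0.0
time: 13.88
tool_pos: [525.0, 271.2, 279.3]
tcp_rot: [-3.142, -0.003, 0.204]
contact_force: [0.3, -1.0, 5.5]
grip_width: 31.4
finger_force: 30.0
t 13.88 gp [525.  271.2 120.3] yaw 0.204 d (np.float64(-1.2), np.float64(-0.1), np.float64(5.3)) turn 0.003 F [ 0.3 -1.   5.5] w 31.4 ff 30.0
```

```bash
echo '[50,0,0,0,0,50,0,0,0,0,50,-1,0,5.5,0,50,-1,0,5.5,0]' > mv.in && python3 -m crank mv.in;  echo '[20,0,0,0,0,20,0,0,0,0,20,0,0,0,0,20,0,0,0,0]' > mv.in && python3 -m crank mv.in
```

```text
time: 14.38
tool_pos: [523.3, 271.0, 271.6]
tcp_rot: [3.141, 0.002, 0.204]
contact_force: [-0.5, -0.2, -1.5]
grip_width: 49.9
finger_force: 0.0
time: 14.88
tool_pos: [523.6, 271.0, 272.5]
tcp_rot: [3.142, -0.0, 0.204]
contact_force: [0.7, -0.1, 0.6]
grip_width: 31.4
finger_force: 30.0
```

```bash
echo '[20,0,0,-10,0,20,0,0,-30,0,20,0,0,-55,0,20,0,0,-80,0,20,0,0,-80,0]' > mv.in && python3 -m crank mv.in;  echo '[20,0,0,-30,0,20,0,0,-70,0,20,0,0,-90,0,20,0,0,-90,0]' > mv.in && python3 -m crank mv.in; python3 go.py 462.2 -221.9 275 0.162
python3 - <<'E'
from plant import vision
import cv2,numpy as np,pickle
A=vision.capture("top");B=vision.capture("side");pickle.dump((A,B),open("cap2.pkl","wb"))
E
```

```text
time: 15.5
tool_pos: [523.9, 271.2, 354.9]
tcp_rot: [-3.141, -0.005, 0.204]
contact_force: [-0.4, 0.0, -1.4]
grip_width: 31.7
finger_force: 30.0
time: 16.0
tool_pos: [523.6, 271.1, 443.0]
tcp_rot: [-3.141, -0.002, 0.204]
contact_force: [-0.2, -0.3, -1.4]
grip_width: 31.5
finger_force: 30.0
t 16.0 gp [523.6 271.1 284. ] yaw 0.204 d (np.float64(-160.2), np.float64(470.3), np.float64(9.0)) turn 0.042 F [-0.2 -0.3 -1.4] w 31.5 ff 30.0
```

```bash
echo '[20,-7,20,0,0,20,-20,59,0,0,20,-36,106,0,0,20,-52,153,0,0,20,-68,200,0,0]' > mv.in && python3 -m crank mv.in|head -1; echo '[20,-16,47,0,0,20,-32,94,0,0,20,-48,141,0,0,20,-64,188,0,0,20,-75,220,0,0]' > mv.in && python3 -m crank mv.in |head -1; echo '[20,-10,30,5,0.02,20,-16,47,9,0.042,20,-17,50,9,0.042,20,-17,50,9,0.042]' > mv.in && python3 -m crank mv.in;  python3 go.py 462.2 -221.9 202.5 0.162
```

```text
time: 16.73
time: 17.35
time: 17.85
tool_pos: [462.2, -221.1, 433.4]
tcp_rot: [-3.141, 0.0, 0.163]
contact_force: [0.1, -0.4, -0.8]
grip_width: 31.9
finger_force: 30.0
t 17.85 gp [ 462.2 -221.1  274.4] yaw 0.163 d (np.float64(-0.1), np.float64(0.7), np.float64(71.9)) turn 0.001 F [ 0.1 -0.4 -0.8] w 31.9 ff 30.0
```

```bash
echo '[20,0,0.5,20,0,20,0,0.7,45,0,20,0,0.7,65,0,20,0,0.7,72,0,20,0,0.7,72,0]' > mv.in && python3 -m crank mv.in; echo '[20,0,0,0,0,20,0,0,0,0,20,0,0,0,0]' > mv.in && python3 -m crank mv.in; python3 go.py 462.2 -221.9 202.5 0.162
python3 - <<'E'
from plant import vision
import cv2,numpy as np,pickle,h
A=vision.capture("top");B=vision.capture("side");pickle.dump((A,B),open("cap3.pkl","wb"))
_,rd=pickle.load(open("fit.pkl","rb"))
im=np.ascontiguousarray(cv2.resize(B["color"][:,:,::-1],None,fx=5,fy=5,interpolation=2))
for X in([[-4,30,119],[4,30,119],[4,30,181],[-4,30,181],[-4,30,119]],[[0,-16,181],[0,-16,201],[0,16,201],[0,16,181]],[[-4,30,181],[-4,-30,181],[4,-30,181],[4,30,181]]):
    q=h.place(rd,np.array(X,float)+[-80,0,0])
    cv2.polylines(im,[((h.proj("side",q)+.5)*5-.5).round().astype(int)],False,(0,255,0),1)
b=im[130*5:230*5,265*5:385*5]
b2=cv2.resize(A["color"][150:270,340:440,::-1],(250,300),interpolation=2)
b3=cv2.resize(B["color"][190:330,230:350,::-1],(250,290),interpolation=2)
o=np.zeros((600,800,3),np.uint8);o[:500,:550]=b[:500,:550];o[:300,550:]=b2;o[300:590,550:]=b3
cv2.imwrite("pics/k5.png",o)
E
```

```text
time: 18.48
tool_pos: [462.6, -221.8, 361.7]
tcp_rot: [-3.142, 0.0, 0.163]
contact_force: [0.3, 0.1, -1.2]
grip_width: 31.6
finger_force: 30.0
time: 18.85
tool_pos: [462.4, -222.4, 361.9]
tcp_rot: [3.141, -0.001, 0.162]
contact_force: [0.7, 0.9, -1.7]
grip_width: 31.5
finger_force: 30.0
t 18.85 gp [ 462.4 -222.4  202.9] yaw 0.162 d (np.float64(-0.1), np.float64(-0.5), np.float64(0.4)) turn 0.0 F [ 0.7  0.9 -1.7] w 31.5 ff 30.0
```

View pics/k5.png

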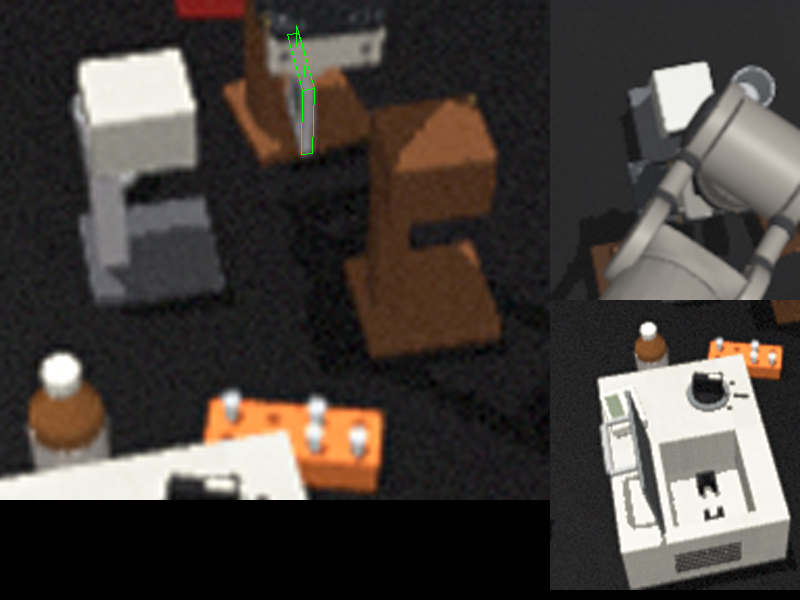

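The side view shows the plate edge inside the predicted outline (285–315, 85–155), facing the white reader. The flap is open, the knob is on the bar and the bystanders look undisturbed. Handing in.

```bash
echo '[20,0,0,0,0,20,0,0,0,0,20,0,0,0,0,20,0,0,0,0]' > mv.in && python3 -m crank mv.in; python3 -c "
from plant import bot;print(bot.close_job())"
```

```text
time: 19.45
tool_pos: [462.4, -222.3, 361.5]
tcp_rot: [3.142, 0.0, 0.162]
contact_force: [0.2, -0.3, -1.3]
grip_width: 31.4
finger_force: 30.0
the job is handed in; nothing more can be done
None
```

The job is handed in at 19.5 s with no verdict returned: the knob is on the long bar, the flap stands open at its stop, and the plate is held upright about 80 mm in front of the white reader's window, squarely facing it.

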